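Clear the fold seam of the chess board

ROBOT

A 6-joint arm with a two-finger parallel gripper is mounted at the origin on the work surface. World frame = base frame: x ahead of the robot, y to its left, z up, the work surface at z = 0. Lengths are in m, angles in rad, forces in N, time in s.
With the tool pointing down it reaches from about 0.35 to 0.775 m from the base axis. Payload 7.3 kg.
Tool frame: the origin (TCP) lies on the front face of the gripper's body, between the roots of the fingers; the fingertips stand ahead of it and the grasp point (between the pads) lies 47 mm ahead of it (finger_overhang is the z of the fingertips in the tool frame, in m); z points along the fingers, y is the line along which they close (so a half turn about z gives the same grasp; the last joint's range is limited). The gripper opens to 92 mm and grips with 3 to 60 N. Pads are 19 mm wide; open, the fingers measure 130 mm over their backs; the gripper's body (75 mm by 190 mm) begins 47 mm behind the grasp point.
Start: joints at [-1.367, 0.342, 1.524, -0, 1.275, -0.146], TCP at [0.18, -0.493, 0.292] pointing down, gripper open.
Joint ranges: [-2.53, 2.53], [-0.77, 2.02], [0.04, 2.7], [-1, 4.14], [0.28, 2.66], [-3.11, 3.11]. Speed limits (rad/s): [2.57, 2.57, 3.14, 3.14, 3.14, 3.14].

INTERFACE

Orientations are given as [roll, pitch, yaw] about the fixed x, y, z axes, in that order (R = Rz(yaw) Ry(pitch) Rx(roll)).
In Python, from cell import * gives the robot as it stands. The module is installed in compiled form; this text tells all that it offers.
- The arm moves only by the tool arm_command, never from a script. Its argument "series" is a list of rows, each an object of numbers: "x", "y", "z": the shift along the tool's x, y, z in mm; "rx", "ry", "rz": the turn, a rotation vector about the tool's x, y, z in degrees. A call has 1 to 20 rows; each row is the pose to reach, as a shift and turn from the pose commanded when the call began, along the tool's axes at that moment; what a row does not reach only later rows make up. A row lasts 1/10 s, in which the tool goes at most 50 mm and 8.59 degrees, less where a joint would pass 70% of its speed; a pose out of reach is approached as far as the arm can. A call with a gripper value outside its range is refused whole. "hand" is the finger opening in mm, from 0 to 91.8, set as the call begins (left out, the last holds). The fingers move at their own pace and stop on an object; "squeeze" is the grip in N (left out, the last holds). Time passes only in rows, so rows that repeat a pose let the fingers close. It gives the time, the measured TCP pose, the force, the opening and the grip force at its end, in the units of the state.
- observe(): the state, without advancing time (a new reading comes with each control period).
- read_camera(name): name is "scene" or "top" or "wrist"; returns a dict with "pixels" (400x640x3 uint8, blue, green, red), "K" (3x3 intrinsics, pixels), "rvec" (rotation vector, rad) and "tvec" (3), from world to camera coordinates, as OpenCV has them. Camera axes: x right, y down, z forward; pixel columns grow to the right and rows downward; lengths in m; the calibration is good to about 2 mm. The wrist camera is an equidistant fisheye: a pixel r from the principal point sees the ray r / f radians off the axis. A picture is of the moment at which its call begins. There is no depth.
- hand_in(): hands the job in; it is judged then, once.
Trained networks look in a picture, given as the dict that the camera call returned (one of the last four; its "shot" number tells which), for a name from the list of things; names that differ only in an ending like _2 or _b are one class to them, and where a whole thing is asked for, a point or a joint stands for the part that bears it (a point fixed in the world has none). Each returns a list of dicts, best first, with "confidence" (0 to 1); they miss things now and then, are a little off and sometimes report something else, mostly with a low value. They report only what shows in the picture. A call takes as long as a camera call.
- boxes_of(picture, query): "point" ([x, y, z] in m, in world coordinates, good to about 4 mm: the middle of the surface that is visible of it).
- trace(picture, query): "pixels" (400x640 bool, what is visible of it).
- mark_of(picture, query): "point" ([x, y, z] in m, in world coordinates, good to about 4 mm: a listed point, or the origin of a listed thing).
The state is a dict: "time": time; "qpos": joint angles; "qvel": joint speeds; "joint_efforts": joint torques, N m; "tool_pos": TCP position; "tool_rot": TCP orientation; "contact_force": force on the tool from outside, world axes, zero at the start; "torque": the same for the moment, N m; "opening": finger opening in m; "grip_force": force on a finger pad.
Only numpy, scipy, OpenCV 4.12 (cv2) and the standard library are available. Lean on these libraries where they do the work, as an engineer would, in place of code of your own. Each camera call takes 0.05 s, during which the arm holds its last target. There are 200 camera calls.

TASK

Take the flat-bladed stylus from its walnut block and, with the blade well down in the fold seam of the open chess board, run it in one slow, unbroken pass (about 5 cm a second) from the brass end right along to the white end to clear the seam. Then slide it back into the slot of its block, upright with the handle's foot resting on top, and let go. Leave the pawns, cup and saucer undisturbed.

Things in the scene. Friction and masses are not known exactly. Their poses are not given: they have to be found in the camera images.
- board: folding chess board, opened flat and fixed to the table, 285 x 280 x 18 mm thick, brown and cream squares with a dark walnut border. Origin: centre of its underside, on the table; z up. A straight open seam (gap) 9 mm wide and 18 mm deep, down to the slate, runs along its y axis through the centre (x = 0) from y = -125 to y = +125 mm. Pale 4 mm strips edge the gap on both sides
- seam_start (a point): the brass end of the seam: where the gap begins at a brass plate (50 x 15 mm, flush), at the level of the board's top face, board y = -125 mm
- seam_end (a point): the white end of the seam: where the gap ends at a white plate (50 x 15 mm, flush), at the level of the board's top face, board y = +125 mm
- block: walnut tool block, fixed to the table, 64 (x) x 54 (y) x 60 mm tall. Origin: centre of its underside; z up. A slot 8 mm wide lies along its x axis at y = 0, from its front face (x = -32 mm, open at the front) back to x = +8 mm, open at the top and 54 mm deep
- slot_seat (a point): point on the slot's centre line in the plane of the block's top, 60 mm above the table, block x = -3 mm: where the stylus's origin sits when it is home
- stylus: flat-bladed stylus, 80 g, at first standing upright in the block's slot. Ash handle with a red top end, 22 (x) x 18 (y) x 90 mm tall; origin: centre of the handle's foot (the shoulder that rests on the block's top), z up along the handle. Below it a steel blade 14 (x) x 3 (y) mm, 50 mm long, centred under the handle. The blade is wide along x, thin along y
- stylus_tip (a point): middle of the blade's lower end, 50 mm below the stylus's origin
- pawn_a: ash pawn, bystander, 32 mm across the foot, 56 mm tall, standing on the board; origin: centre of its foot
- pawn_b: ash pawn, bystander, as pawn_a, on the other half of the board
- cup: blue ceramic coffee cup with a handle at its +y, bystander, 76 mm across, 70 mm tall, standing on the saucer; origin: centre of its underside
- saucer: white porcelain saucer, bystander, 140 mm across, 16 mm high; origin: centre of its underside

How it is judged:
By the outcome, as a careful person would: the job done as asked, in the order asked, and still so for the second after the job is handed in, with the robot touching nothing.
It also fails if it takes over 64 s, if anything falls off the work surface, if the arm or the gripper's body presses on something with over 40 N, if the wrist force passes 120 N, or if a joint passes its speed limit or range.

## Working session

There is one attempt and no reset: what is moved stays moved. The work goes in short steps, Python scripts to look and compute and a tool call to move; the robot and the scene stay as the last step left them, time stands still between calls to the robot, and variables do not carry over. Pictures are saved under pics/ and viewed, at most 10 in all, crops included, and the job is handed in when it is done.

Besides the shell and the picture viewer there is one more tool, called after "Request:" in YAML: its name, and indented under it one key for each argument. arm_command: Moves the arm, as the interface text tells. Its arguments: {"type":"object","properties":{"series":{"type":"array"},"hand":{"type":"number"},"squeeze":{"type":"number"}},"required":["series"]}

```bash
mkdir -p pics
python3 - <<'E'
from cell import *
import cv2,numpy as np
s=observe(); print(s['time'],s['tool_pos'],s['tool_rot'],s['opening'])
ims=[]
for c in ['scene','top']:
    p=read_camera(c); ims.append(p['pixels'])
    print(c,np.array(p['K']).tolist(),p['rvec'],p['tvec'])
    for q in ['seam_start','seam_end','slot_seat','stylus','stylus_tip','block','board','pawn_a','cup','saucer']:
        print(q,[(np.round(r['point'],4).tolist(),round(r['confidence'],2)) for r in mark_of(p,q)][:3])
cv2.imwrite('pics/s.png',ims[0]);cv2.imwrite('pics/t.png',ims[1])
E
```

```text
0.0 [ 0.17987997 -0.49287054  0.29154442] [-3.14003976e+00 -2.17782266e-04  3.49813214e-01] 0.09187749632041299
scene [[396.76525741973455, 0.0, 319.88403521995025], [0.0, 396.76525741973455, 199.04741627168102], [0.0, 0.0, 1.0]] [ 1.86080383  1.65226281 -0.65985254] [-0.01958661 -0.37134026  1.39283193]
seam_start [([0.6077, -0.1586, 0.0186], 0.62), ([0.5558, -0.0478, 0.0028], 0.39)]
seam_end [([0.5547, -0.0465, -0.0026], 0.62), ([0.5033, 0.0688, 0.0205], 0.58), ([0.5283, -0.4236, 0.0018], 0.58)]
slot_seat [([0.4481, 0.3078, 0.0573], 0.91)]
stylus [([0.4533, 0.3088, 0.0628], 0.61)]
stylus_tip [([0.6059, -0.1572, 0.0198], 0.5)]
block [([0.4562, 0.3108, 0.0024], 0.65)]
board [([0.56, -0.0453, 0.0004], 0.84)]
pawn_a [([0.6846, -0.0643, 0.0138], 0.46), ([0.6071, -0.1571, 0.0201], 0.34)]
cup [([0.5259, -0.4281, 0.0043], 0.68)]
saucer [([0.5309, -0.4276, -0.0017], 0.72)]
top [[454.9082793538485, 0.0, 320.3809927867794], [0.0, 454.9082793538485, 210.77830777456825], [0.0, 0.0, 1.0]] [ 2.08215016 -2.14883792  0.18657609] [-0.00830929  0.56803414  1.02540707]
seam_start [([0.6086, -0.1617, 0.0203], 0.91)]
seam_end [([0.5065, 0.0635, 0.0145], 0.77)]
slot_seat [([0.455, 0.3125, 0.0612], 0.71)]
stylus [([0.4524, 0.3078, 0.0608], 0.7)]
stylus_tip []
block [([0.4528, 0.3064, -0.0003], 0.63)]
board [([0.5558, -0.0472, 0.005], 0.77)]
pawn_a [([0.4655, 0.028, 0.0145], 0.55), ([0.6841, -0.0666, 0.0181], 0.44)]
cup [([0.5265, -0.4264, 0.0066], 0.78)]
saucer [([0.5252, -0.4257, -0.0019], 0.73)]
```

View pics/s.png

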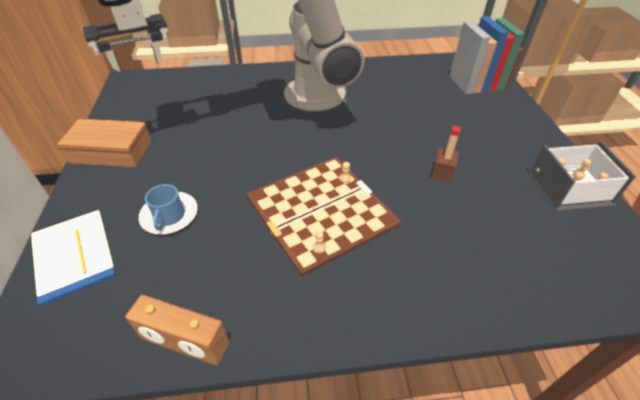

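View pics/t.png

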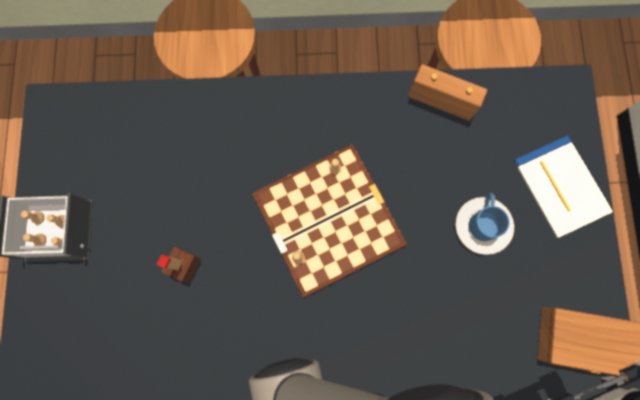

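The pictures show the board at centre with brass end on the right (top view 376,193) and white end on the left (281,242). A pawn stands on each half, the block with the stylus is at (180,265), and the cup is far off at (490,222). The seam direction is about 114°, so the board's yaw is about 24°.

```bash
cat > h.py <<'E'
from cell import *
import numpy as np,cv2
from scipy.spatial.transform import Rotation as Ro
def go(p,yaw,base=None):
    """shift (mm) and rz (deg) for a tool-down target; base=(pos,yaw) defaults to now"""
    s=observe(); R=Ro.from_euler('xyz',s['tool_rot']); p0=s['tool_pos']
    if base: p0=np.array(base[0]);R=Ro.from_euler('xyz',[np.pi,0,base[1]])
    T=Ro.from_euler('xyz',[np.pi,0,yaw])
    return np.round(R.inv().apply(np.array(p)-p0)*1000,1),np.round((R.inv()*T).as_rotvec(degrees=True),2)
def ray(pic,uv,z,fish):
    """world point at height z seen at pixel uv"""
    K=np.array(pic['K']);uv=np.asarray(uv,float).reshape(-1,2)
    d=(uv-K[:2,2])/[K[0,0],K[1,1]]
    if fish:
        r=np.linalg.norm(d,axis=1,keepdims=True)+1e-12; v=np.hstack([d/r*np.sin(r),np.cos(r)])
    else: v=np.hstack([d,np.ones((len(d),1))])
    R=cv2.Rodrigues(np.array(pic['rvec'],float))[0];C=-R.T@np.array(pic['tvec']).ravel()
    w=v@R; return C+w*((z-C[2])/w[:,2])[:,None]
E
python3 - <<'E'
from h import *
print(go([.44,-.10,.30],.35), go([.42,.22,.30],.35))
E
```

```text
(array([ 379.1, -280.3,   -7.8]), array([ 0.01,  0.  , -0.01])) (array([ 469.9, -587.7,   -7.8]), array([ 0.01,  0.  , -0.01]))
```

Request:
arm_command:
  series:
    - {"x": 380, "y": -280, "z": -8}
    - {"x": 380, "y": -280, "z": -8}
    - {"x": 380, "y": -280, "z": -8}
    - {"x": 380, "y": -280, "z": -8}
    - {"x": 380, "y": -280, "z": -8}
    - {"x": 380, "y": -280, "z": -8}
    - {"x": 380, "y": -280, "z": -8}
    - {"x": 380, "y": -280, "z": -8}
    - {"x": 380, "y": -280, "z": -8}
    - {"x": 380, "y": -280, "z": -8}
    - {"x": 380, "y": -280, "z": -8}
    - {"x": 380, "y": -280, "z": -8}
    - {"x": 380, "y": -280, "z": -8}

```text
invalid input
```

Run:
```python
from h import *
p=read_camera('wrist'); cv2.imwrite('pics/w1.png',p['pixels']); np.savez('w1.npz',**{k:np.array(p[k]) for k in ['pixels','K','rvec','tvec']})
s=observe(); print(s['time'],s['tool_pos'],s['tool_rot']); R=cv2.Rodrigues(np.array(p['rvec'],float))[0]; print('cam',-R.T@np.array(p['tvec']).ravel(),R[2],p['K'])
for q in ['seam_start','seam_end','board','pawn_a','slot_seat']:
    print(q,[(np.round(r['point'],4).tolist(),round(r['confidence'],2)) for r in mark_of(p,q)][:3])
print(go([.44,.22,.30],.35))
```

```text
1.15 [ 0.17993093 -0.49320824  0.29226079] [3.14150221e+00 2.38876826e-05 3.49791597e-01]
cam [ 0.2418552  -0.47078631  0.38459335] [-0.23075189 -0.08338572 -0.96943302] [[309.70691629   0.         319.78516664]
 [  0.         309.70691629 196.43606713]
 [  0.           0.           1.        ]]
seam_start []
seam_end []
board []
pawn_a []
slot_seat []
(array([ 488.7, -580.9,   -7.8]), array([-0.  ,  0.  , -0.01]))
```

View pics/w1.png

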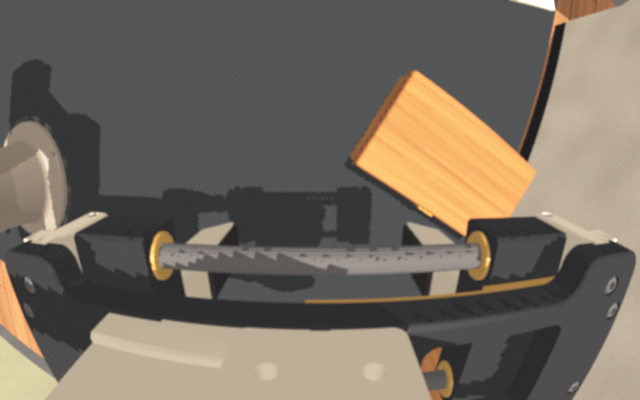

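The wrist picture shows the gripper from behind, with the table beyond it at tool +x. The move was refused, so I'll give all the keys.

Request:
arm_command:
  series:
    - {"x": 380, "y": -280, "z": -8, "rx": 0, "ry": 0, "rz": 0}
    - {"x": 380, "y": -280, "z": -8, "rx": 0, "ry": 0, "rz": 0}
    - {"x": 380, "y": -280, "z": -8, "rx": 0, "ry": 0, "rz": 0}
    - {"x": 380, "y": -280, "z": -8, "rx": 0, "ry": 0, "rz": 0}
    - {"x": 380, "y": -280, "z": -8, "rx": 0, "ry": 0, "rz": 0}
    - {"x": 380, "y": -280, "z": -8, "rx": 0, "ry": 0, "rz": 0}
    - {"x": 380, "y": -280, "z": -8, "rx": 0, "ry": 0, "rz": 0}
    - {"x": 380, "y": -280, "z": -8, "rx": 0, "ry": 0, "rz": 0}
    - {"x": 380, "y": -280, "z": -8, "rx": 0, "ry": 0, "rz": 0}
    - {"x": 380, "y": -280, "z": -8, "rx": 0, "ry": 0, "rz": 0}
    - {"x": 380, "y": -280, "z": -8, "rx": 0, "ry": 0, "rz": 0}
    - {"x": 380, "y": -280, "z": -8, "rx": 0, "ry": 0, "rz": 0}

```text
time: 2.6
tool_pos: [0.4409, -0.0999, 0.3001]
tool_rot: [3.141, 0.001, 0.351]
contact_force: [-0.8, 0.3, -0.3]
opening: 0.0919
grip_force: 0.0
```

Run:
```python
from h import *
p=read_camera('wrist'); cv2.imwrite('pics/w2.png',p['pixels']); np.savez('w2.npz',**{k:np.array(p[k]) for k in ['pixels','K','rvec','tvec']})
for q in ['seam_start','seam_end','pawn_a','slot_seat']:
    print(q,[(np.round(r['point'],4).tolist(),round(r['confidence'],2)) for r in mark_of(p,q)][:3])
print(go([.42,.22,.30],.35))
```

```text
seam_start [([0.6102, -0.1589, 0.0121], 0.68)]
seam_end [([0.5004, 0.0626, 0.0223], 0.66)]
pawn_a [([0.464, 0.0306, 0.0203], 0.63)]
slot_seat [([0.449, 0.3061, 0.0599], 0.85)]
(array([ 9.010e+01, -3.087e+02,  2.000e-01]), array([ 0.01,  0.01, -0.12]))
```

View pics/w2.png

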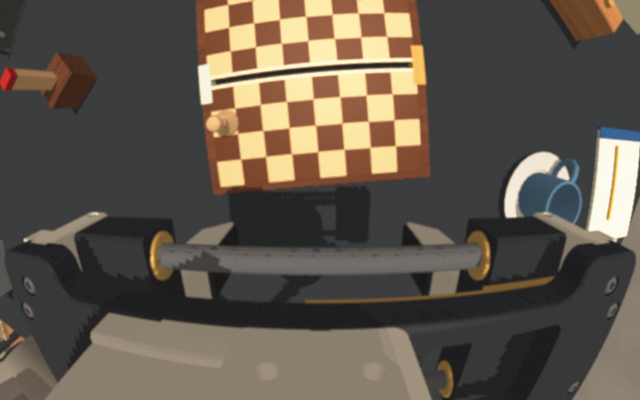

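The seam runs from (211,83) white end to (412,65) brass end in this picture. The near pawn is at (222,124) and the block at (68,82). Next I'll look at the block closely.

Run:
```python
from h import *
print(go([.35,.265,.30],.35))
p=dict(np.load('w2.npz')); g=cv2.cvtColor(p['pixels'],cv2.COLOR_BGR2GRAY).astype(float)
P=[]
for u in range(218,408,2):
    v0=83-(u-211)*18/201; lo=int(v0)-7; col=g[lo:lo+15,u]
    w=np.clip(110-col,0,None); 
    # keep the run around the min
    i=int(np.argmin(col+2*abs(np.arange(15)-7))); a=i
    while a>0 and w[a-1]>0:a-=1
    b=i
    while b<14 and w[b+1]>0:b+=1
    P.append((u,lo+(w[a:b+1]*np.arange(a,b+1)).sum()/max(w[a:b+1].sum(),1)))
W=ray(p,P,.018,True)[:,:2]
for _ in range(3):
    c=W.mean(0);U,S,V=np.linalg.svd(W-c);r=(W-c)@V[1];W=W[abs(r)<max(2*r.std(),.0005)]
d=V[0]*np.sign(V[0][1]);print(len(W),c,d,np.degrees(np.arctan2(d[1],d[0])),r.std())
print(ray(p,[(211,83),(412,65.5)],.018,True))
```

```text
(array([ 3.960e+01, -3.749e+02,  2.000e-01]), array([ 0.01,  0.01, -0.12]))
95 [ 0.55732073 -0.0470355 ] [-0.42290004  0.90617634] 115.01781500110796 6.0216584931382255e-05
[[ 0.50351803  0.06681783  0.018     ]
 [ 0.6080233  -0.15912638  0.018     ]]
```

Request:
arm_command:
  series:
    - {"x": 40, "y": -375, "z": 0, "rx": 0, "ry": 0, "rz": 0}
    - {"x": 40, "y": -375, "z": 0, "rx": 0, "ry": 0, "rz": 0}
    - {"x": 40, "y": -375, "z": 0, "rx": 0, "ry": 0, "rz": 0}
    - {"x": 40, "y": -375, "z": 0, "rx": 0, "ry": 0, "rz": 0}
    - {"x": 40, "y": -375, "z": 0, "rx": 0, "ry": 0, "rz": 0}
    - {"x": 40, "y": -375, "z": 0, "rx": 0, "ry": 0, "rz": 0}
    - {"x": 40, "y": -375, "z": 0, "rx": 0, "ry": 0, "rz": 0}
    - {"x": 40, "y": -375, "z": 0, "rx": 0, "ry": 0, "rz": 0}
    - {"x": 40, "y": -375, "z": 0, "rx": 0, "ry": 0, "rz": 0}
    - {"x": 40, "y": -375, "z": 0, "rx": 0, "ry": 0, "rz": 0}

```text
time: 3.85
tool_pos: [0.3501, 0.2657, 0.3001]
tool_rot: [3.141, 0.0, 0.351]
contact_force: [0.3, 0.3, 0.2]
opening: 0.0913
grip_force: 0.0
```

Run:
```python
from h import *
p=read_camera('wrist'); s=observe();print(s['time'],s['tool_pos'],s['tool_rot'])
np.savez('w3.npz',**{k:np.array(p[k]) for k in ['pixels','K','rvec','tvec']})
for q in ['slot_seat','stylus','block']:
    print(q,[(np.round(r['point'],4).tolist(),round(r['confidence'],2)) for r in mark_of(p,q)][:3])
t=trace(p,'block');u=trace(p,'stylus')
m=t[0]['pixels']|u[0]['pixels'];v,x=np.where(m);print(x.min(),x.max(),v.min(),v.max())
x0,x1,y0,y1=max(x.min()-15,0),x.max()+15,max(v.min()-15,0),v.max()+15;print(x0,y0)
c=p['pixels'][y0:y1,x0:x1];f=min(800//c.shape[1],600//c.shape[0]);print('scale',f)
cv2.imwrite('pics/w3.png',cv2.resize(c,None,fx=f,fy=f,interpolation=cv2.INTER_CUBIC))
```

```text
3.9 [0.35029124 0.26518182 0.30010023] [3.14098772e+00 3.32452868e-04 3.49071562e-01]
slot_seat [([0.4481, 0.3073, 0.0588], 0.6)]
stylus [([0.4568, 0.3063, 0.0623], 0.73), ([0.6117, -0.1617, 0.0142], 0.37)]
block [([0.4504, 0.3099, -0.0017], 0.81)]
279 353 42 115
264 27
scale 5
```

View pics/w3.png

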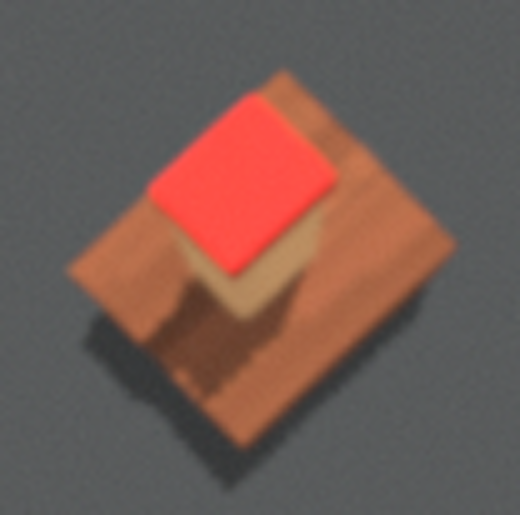

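The block's top corners in the crop are (283,70), (457,243), (243,448) and (70,270), and the red end is centred at (243,185). The long edge gives block x mod 180°. The slot is hard to see in the shadow, so I'll enhance the contrast.

Run:
```python
from h import *
p=dict(np.load('w3.npz'))
o=np.array([264,27]); pix=lambda a:(np.array(a,float)+.5)/5-.5+o
W=ray(p,pix([(283,70),(457,243),(243,448),(70,270)]),.060,True)[:,:2]
print(W, W.mean(0)); 
for i in range(4):
    d=W[(i+1)%4]-W[i];print(np.linalg.norm(d),np.degrees(np.arctan2(d[1],d[0])))
r=ray(p,pix([(256,95),(337,182),(233,275),(150,188)]),.150,True)[:,:2];print('red',r,r.mean(0))
for i in range(4):
    d=r[(i+1)%4]-r[i];print(np.linalg.norm(d),np.degrees(np.arctan2(d[1],d[0])))
print('foot corner',ray(p,pix([(243,320)]),.06,True))
q=read_camera('scene');c=q['pixels'][120:190,425:470]
a=p['pixels'][80:120,275:325]
f=lambda z,s:cv2.resize(np.clip((z/255.)**.5*255,0,255).astype(np.uint8),s,interpolation=cv2.INTER_CUBIC)
cv2.imwrite('pics/c.png',np.hstack([f(c,(360,560)),f(a,(440,560))]))
```

```text
[[0.49351094 0.31752702]
 [0.47033842 0.26976371]
 [0.41261853 0.29706767]
 [0.43681849 0.34506108]] [0.4533216  0.30735487]
0.053087657850324654 -115.88048958753006
0.06385211301695312 154.6838662506549
0.053749471896477184 63.24115408701469
0.06302506277096152 -25.904647437487508
red [[0.46610142 0.31210296]
 [0.45703865 0.2954768 ]
 [0.43752126 0.30543766]
 [0.44641373 0.32236603]] [0.45176876 0.30884586]
0.01893575718977129 -118.59442183340242
0.02191226218543089 152.96215059024664
0.019121874261626006 62.2870493455761
0.022202157994637907 -27.53276343384854
foot corner [[0.4385324  0.30648354 0.06      ]]
```

View pics/c.png

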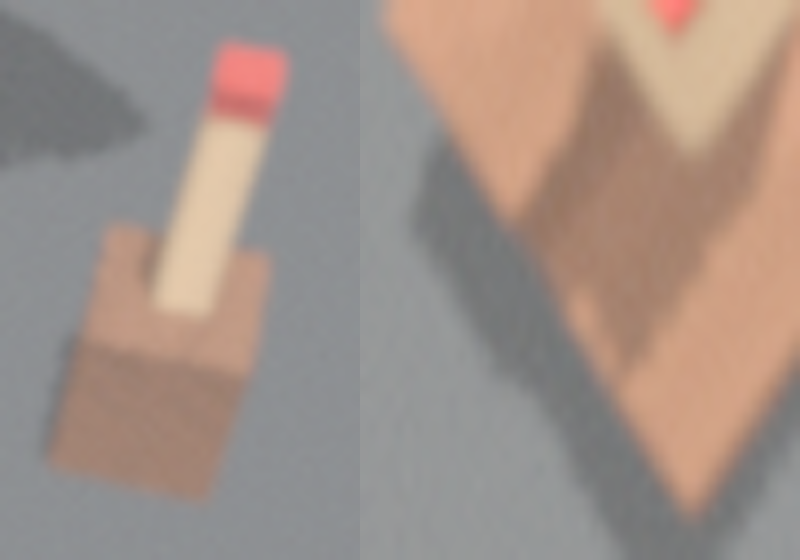

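The slot shows as the darker band at the lower left, around (550,255) in the right panel. So block +x points at about -26° and its front faces the robot. The stylus yaw is about -27°, and the measured sizes match (64x53, 22x19).

Run:
```python
from h import *
import cell
print(getattr(cell,'finger_overhang',None), observe()['qpos'])
print(go([.4512,.3088,.30],np.radians(-27)))
```

```text
0.0655 [ 4.73433724e-01  1.77517953e-01  1.72708997e+00 -1.44213353e-04
  1.23685391e+00  1.69614041e+00]
(array([109.6,  -6.5,   0.3]), array([ 0.000e+00, -1.000e-02,  4.695e+01]))
```

Request:
arm_command:
  series:
    - {"x": 110, "y": -6.5, "z": 0, "rx": 0, "ry": 0, "rz": 47}
    - {"x": 110, "y": -6.5, "z": 0, "rx": 0, "ry": 0, "rz": 47}
    - {"x": 110, "y": -6.5, "z": 0, "rx": 0, "ry": 0, "rz": 47}
    - {"x": 110, "y": -6.5, "z": 0, "rx": 0, "ry": 0, "rz": 47}
    - {"x": 110, "y": -6.5, "z": 0, "rx": 0, "ry": 0, "rz": 47}
    - {"x": 110, "y": -6.5, "z": 0, "rx": 0, "ry": 0, "rz": 47}
    - {"x": 110, "y": -6.5, "z": 0, "rx": 0, "ry": 0, "rz": 47}
    - {"x": 110, "y": -6.5, "z": 0, "rx": 0, "ry": 0, "rz": 47}
    - {"x": 110, "y": -6.5, "z": 0, "rx": 0, "ry": 0, "rz": 47}

```text
time: 5.1
tool_pos: [0.4512, 0.3097, 0.3002]
tool_rot: [3.142, -0.0, -0.469]
contact_force: [-0.1, -0.9, -0.4]
opening: 0.0924
grip_force: 0.0
```

Request:
arm_command:
  series:
    - {"x": 0, "y": 0, "z": 30, "rx": 0, "ry": 0, "rz": 0}
    - {"x": 0, "y": 0, "z": 60, "rx": 0, "ry": 0, "rz": 0}
    - {"x": 0, "y": 0, "z": 85, "rx": 0, "ry": 0, "rz": 0}
    - {"x": 0, "y": 0, "z": 105, "rx": 0, "ry": 0, "rz": 0}
    - {"x": 0, "y": 0, "z": 120, "rx": 0, "ry": 0, "rz": 0}
    - {"x": 0, "y": 0, "z": 132, "rx": 0, "ry": 0, "rz": 0}
    - {"x": 0, "y": 0, "z": 138, "rx": 0, "ry": 0, "rz": 0}
    - {"x": 0, "y": 0, "z": 138, "rx": 0, "ry": 0, "rz": 0}
    - {"x": 0, "y": 0, "z": 138, "rx": 0, "ry": 0, "rz": 0}

```text
time: 6.0
tool_pos: [0.4515, 0.31, 0.1628]
tool_rot: [-3.141, -0.001, -0.47]
contact_force: [-0.3, -0.1, -0.4]
opening: 0.0919
grip_force: 0.0
```

Request:
arm_command:
  series:
    - {"x": 0, "y": 0, "z": 0, "rx": 0, "ry": 0, "rz": 0}
    - {"x": 0, "y": 0, "z": 0, "rx": 0, "ry": 0, "rz": 0}
    - {"x": 0, "y": 0, "z": 0, "rx": 0, "ry": 0, "rz": 0}
    - {"x": 0, "y": 0, "z": 0, "rx": 0, "ry": 0, "rz": 0}
    - {"x": 0, "y": 0, "z": 0, "rx": 0, "ry": 0, "rz": 0}
    - {"x": 0, "y": 0, "z": 0, "rx": 0, "ry": 0, "rz": 0}
    - {"x": 0, "y": 0, "z": 0, "rx": 0, "ry": 0, "rz": 0}
    - {"x": 0, "y": 0, "z": 0, "rx": 0, "ry": 0, "rz": 0}
    - {"x": 0, "y": 0, "z": 0, "rx": 0, "ry": 0, "rz": 0}
    - {"x": 0, "y": 0, "z": 0, "rx": 0, "ry": 0, "rz": 0}
  hand: 12
  squeeze: 40

```text
time: 7.0
tool_pos: [0.4511, 0.3099, 0.1622]
tool_rot: [3.142, -0.0, -0.47]
contact_force: [-0.6, -0.3, 0.6]
opening: 0.0178
grip_force: 40.0
```

Request:
arm_command:
  series:
    - {"x": 0, "y": 0, "z": -8, "rx": 0, "ry": 0, "rz": 0}
    - {"x": 0, "y": 0, "z": -20, "rx": 0, "ry": 0, "rz": 0}
    - {"x": 0, "y": 0, "z": -40, "rx": 0, "ry": 0, "rz": 0}
    - {"x": 0, "y": 0, "z": -65, "rx": 0, "ry": 0, "rz": 0}
    - {"x": 0, "y": 0, "z": -85, "rx": 0, "ry": 0, "rz": 0}
    - {"x": 0, "y": 0, "z": -98, "rx": 0, "ry": 0, "rz": 0}
    - {"x": 0, "y": 0, "z": -98, "rx": 0, "ry": 0, "rz": 0}
    - {"x": 0, "y": 0, "z": -98, "rx": 0, "ry": 0, "rz": 0}

```text
time: 7.8
tool_pos: [0.451, 0.3098, 0.2605]
tool_rot: [-3.141, -0.0, -0.47]
contact_force: [-0.3, 0.1, -1.5]
opening: 0.0175
grip_force: 40.0
```

Run:
```python
from h import *
s=observe();print(s['tool_pos'],s['opening'],s['contact_force'])
print(go([.6059,-.1512,.26],np.radians(-65)))
```

```text
[0.45104682 0.30982415 0.26053286] 0.017458804466461433 [-0.26367008  0.1355793  -1.46778188]
(array([347. , 340.7,   0.5]), array([-4.000e-02, -2.000e-02,  3.804e+01]))
```

Request:
arm_command:
  series:
    - {"x": 28, "y": 27, "z": 0, "rx": 0, "ry": 0, "rz": 3}
    - {"x": 55, "y": 54, "z": 0, "rx": 0, "ry": 0, "rz": 6}
    - {"x": 83, "y": 81, "z": 0, "rx": 0, "ry": 0, "rz": 9}
    - {"x": 111, "y": 109, "z": 0, "rx": 0, "ry": 0, "rz": 12}
    - {"x": 139, "y": 136, "z": 0, "rx": 0, "ry": 0, "rz": 15}
    - {"x": 167, "y": 164, "z": 0, "rx": 0, "ry": 0, "rz": 18}
    - {"x": 194, "y": 191, "z": 0, "rx": 0, "ry": 0, "rz": 21}
    - {"x": 222, "y": 218, "z": 0, "rx": 0, "ry": 0, "rz": 24}
    - {"x": 250, "y": 245, "z": 0, "rx": 0, "ry": 0, "rz": 27}
    - {"x": 278, "y": 273, "z": 0, "rx": 0, "ry": 0, "rz": 30}
    - {"x": 305, "y": 300, "z": 0, "rx": 0, "ry": 0, "rz": 33}
    - {"x": 328, "y": 322, "z": 0, "rx": 0, "ry": 0, "rz": 36}
    - {"x": 342, "y": 336, "z": 0, "rx": 0, "ry": 0, "rz": 38}
    - {"x": 347, "y": 341, "z": 0, "rx": 0, "ry": 0, "rz": 38}
    - {"x": 347, "y": 341, "z": 0, "rx": 0, "ry": 0, "rz": 38}
    - {"x": 347, "y": 341, "z": 0, "rx": 0, "ry": 0, "rz": 38}

```text
time: 9.4
tool_pos: [0.6055, -0.1503, 0.2597]
tool_rot: [3.141, 0.001, -1.132]
contact_force: [1.0, 0.1, -0.6]
opening: 0.018
grip_force: 40.0
```

Request:
arm_command:
  series:
    - {"x": 0, "y": 0, "z": 20, "rx": 0, "ry": 0, "rz": 0}
    - {"x": 0, "y": 0, "z": 40, "rx": 0, "ry": 0, "rz": 0}
    - {"x": 0, "y": 0, "z": 55, "rx": 0, "ry": 0, "rz": 0}
    - {"x": 0, "y": 0, "z": 66, "rx": 0, "ry": 0, "rz": 0}
    - {"x": 0, "y": 0, "z": 73, "rx": 0, "ry": 0, "rz": 0}
    - {"x": 0, "y": 0, "z": 73, "rx": 0, "ry": 0, "rz": 0}
    - {"x": 0, "y": 0, "z": 73, "rx": 0, "ry": 0, "rz": 0}

```text
time: 10.1
tool_pos: [0.6062, -0.1512, 0.1879]
tool_rot: [-3.141, -0.001, -1.133]
contact_force: [0.1, 0.8, -0.7]
opening: 0.0181
grip_force: 40.0
```

Run:
```python
from h import *
p=read_camera('wrist'); s=observe();print(s['time'],s['tool_pos'],s['tool_rot'])
np.savez('w4.npz',**{k:np.array(p[k]) for k in ['pixels','K','rvec','tvec']})
for q in ['stylus_tip','seam_start','stylus']:
    print(q,[(np.round(r['point'],4).tolist(),round(r['confidence'],2)) for r in mark_of(p,q)][:3])
print(go([.6059,-.1512,.187],np.radians(-65)))
cv2.imwrite('pics/w4.png',p['pixels'])
```

```text
10.15 [ 0.60625985 -0.15137218  0.18809856] [-3.14052028e+00 -1.18061254e-03 -1.13347455e+00]
stylus_tip [([0.609, -0.1557, 0.0401], 0.64), ([0.61, -0.1591, 0.0162], 0.34)]
seam_start [([0.6082, -0.1604, 0.0142], 0.74)]
stylus [([0.6086, -0.1515, 0.0871], 0.94)]
(array([-0.4,  0.1,  1. ]), array([-0.05, -0.06,  0.04]))
```

View pics/w4.png

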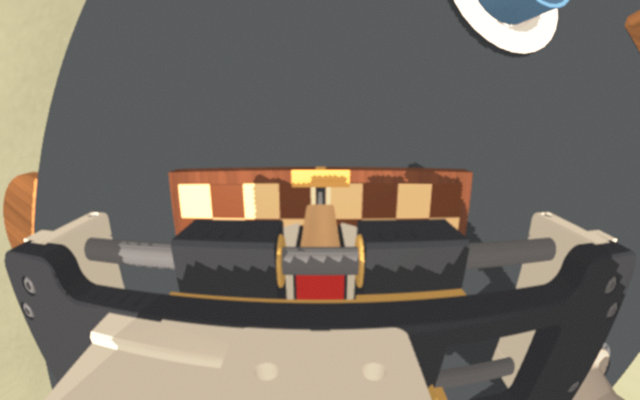

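The held stylus shows at (320,225) with its blade at about (320,195), apparently over the seam just inside the brass plate (320,178). I'll zoom in.

Run:
```python
from h import *
p=dict(np.load('w4.npz'))
# project seam lines and the predicted blade tip for a check
def proj(P):
    R=cv2.Rodrigues(p['rvec'].astype(float))[0];K=p['K'];c=np.atleast_2d(P)@R.T+p['tvec'].ravel()
    th=np.arctan2(np.linalg.norm(c[:,:2],axis=1),c[:,2]);n=c[:,:2]/np.linalg.norm(c[:,:2],axis=1,keepdims=True)
    return n*th[:,None]*K[0,0]+K[:2,2]
c=np.array([.5573,-.0470]);d=np.array([-.4229,.9062]);n=np.array([.9062,.4229])
pt=lambda t,s,z:[*(c+t*d+s*n),z]
print('gap',proj([pt(t,s,.018) for t in(-.125,-.115) for s in(-.0045,.0045)]))
tp=np.array([.6062,-.1513]);print('tip',proj([[*(tp-.007*d+s*n),.036] for s in(-.0015,.0015)]))
print('blade top',proj([[*(tp-.007*d+s*n),.080] for s in(-.0015,.0015)]))
a=p['pixels'][165:215,290:350]
cv2.imwrite('pics/w4c.png',cv2.resize(a,None,fx=12,fy=12,interpolation=cv2.INTER_CUBIC))
```

```text
gap [[325.70124697 184.63623348]
 [315.30216601 184.63538989]
 [325.65011331 195.84491938]
 [315.34009255 195.84469315]]
tip [[322.14925024 192.62727554]
 [318.4495286  192.62715123]]
blade top [[322.63751483 207.82525704]
 [318.18239178 207.82540863]]
```

View pics/w4c.png

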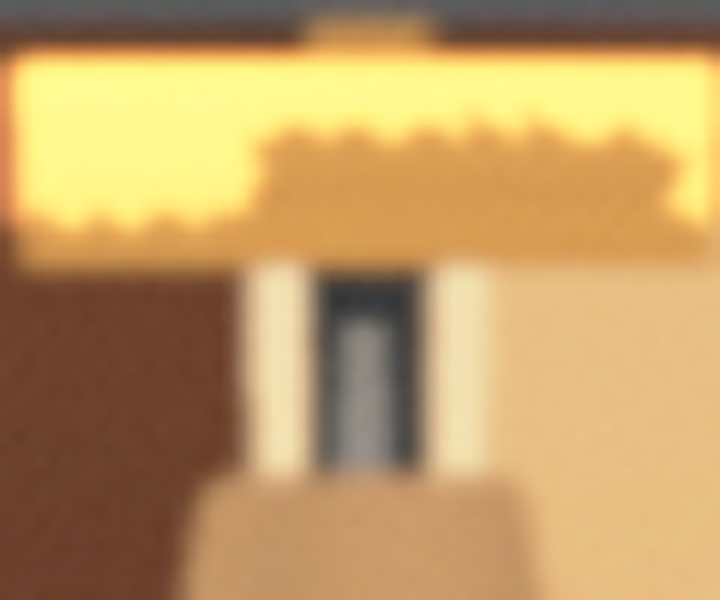

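The crop shows the gap at x 312–432 and the blade at 335–398, centred to about half a millimetre. The gap begins at the brass edge (y 270), about 2 mm nearer than assumed. I'll shift 1.5 mm inward and insert.

Request:
arm_command:
  series:
    - {"x": -1.5, "y": 0.3, "z": 0, "rx": 0, "ry": 0, "rz": 0}
    - {"x": -1.5, "y": 0.3, "z": 3, "rx": 0, "ry": 0, "rz": 0}
    - {"x": -1.5, "y": 0.3, "z": 8, "rx": 0, "ry": 0, "rz": 0}
    - {"x": -1.5, "y": 0.3, "z": 13, "rx": 0, "ry": 0, "rz": 0}
    - {"x": -1.5, "y": 0.3, "z": 17, "rx": 0, "ry": 0, "rz": 0}
    - {"x": -1.5, "y": 0.3, "z": 20, "rx": 0, "ry": 0, "rz": 0}
    - {"x": -1.5, "y": 0.3, "z": 20, "rx": 0, "ry": 0, "rz": 0}

```text
time: 11.0
tool_pos: [0.6047, -0.1501, 0.1665]
tool_rot: [3.141, 0.001, -1.134]
contact_force: [-0.3, -0.4, -0.7]
opening: 0.0176
grip_force: 40.0
```

Request:
arm_command:
  series:
    - {"x": 0, "y": 0, "z": 3, "rx": 0, "ry": 0, "rz": 0}
    - {"x": 0, "y": 0, "z": 6, "rx": 0, "ry": 0, "rz": 0}
    - {"x": 0, "y": 0, "z": 9, "rx": 0, "ry": 0, "rz": 0}
    - {"x": 0, "y": 0, "z": 11, "rx": 0, "ry": 0, "rz": 0}
    - {"x": 0, "y": 0, "z": 11, "rx": 0, "ry": 0, "rz": 0}
    - {"x": 0, "y": 0, "z": 11, "rx": 0, "ry": 0, "rz": 0}

```text
time: 11.6
tool_pos: [0.605, -0.1502, 0.1562]
tool_rot: [3.142, -0.0, -1.134]
contact_force: [0.4, -0.3, -0.5]
opening: 0.0176
grip_force: 40.0
```

Run:
```python
from h import *
s=observe();print(s['time'],s['tool_pos'],s['tool_rot'],s['contact_force'])
c=np.array([.5573,-.0470]);d=np.array([-.4229,.9062]);n=np.array([.9062,.4229])
q=s['tool_pos'][:2]-c;print(q@d,q@n)
e=c+.117*d-.0*n
print(go([*e,s['tool_pos'][2]],np.radians(-65)))
```

```text
11.6 [ 0.60497874 -0.15018074  0.15622956] [ 3.14158640e+00 -1.22441759e-04 -1.13370245e+00] [ 0.38807448 -0.276424   -0.45360203]
-0.11366572546536859 -0.0004286599245242606
(array([-230.7,   -0.5,   -0. ]), array([ 0.  , -0.01,  0.04]))
```

Request:
arm_command:
  series:
    - {"x": -5, "y": 0, "z": 0, "rx": 0, "ry": 0, "rz": 0}
    - {"x": -10, "y": 0, "z": 0, "rx": 0, "ry": 0, "rz": 0}
    - {"x": -15, "y": 0, "z": 0, "rx": 0, "ry": 0, "rz": 0}
    - {"x": -20, "y": 0, "z": 0, "rx": 0, "ry": 0, "rz": 0}
    - {"x": -25, "y": 0, "z": 0, "rx": 0, "ry": 0, "rz": 0}
    - {"x": -30, "y": 0, "z": 0, "rx": 0, "ry": 0, "rz": 0}
    - {"x": -35, "y": 0, "z": 0, "rx": 0, "ry": 0, "rz": 0}
    - {"x": -40, "y": 0, "z": 0, "rx": 0, "ry": 0, "rz": 0}
    - {"x": -45, "y": -0.1, "z": 0, "rx": 0, "ry": 0, "rz": 0}
    - {"x": -50, "y": -0.1, "z": 0, "rx": 0, "ry": 0, "rz": 0}
    - {"x": -55, "y": -0.1, "z": 0, "rx": 0, "ry": 0, "rz": 0}
    - {"x": -60, "y": -0.1, "z": 0, "rx": 0, "ry": 0, "rz": 0}
    - {"x": -65, "y": -0.1, "z": 0, "rx": 0, "ry": 0, "rz": 0}
    - {"x": -70, "y": -0.1, "z": 0, "rx": 0, "ry": 0, "rz": 0}
    - {"x": -75, "y": -0.1, "z": 0, "rx": 0, "ry": 0, "rz": 0}
    - {"x": -80, "y": -0.2, "z": 0, "rx": 0, "ry": 0, "rz": 0}
    - {"x": -85, "y": -0.2, "z": 0, "rx": 0, "ry": 0, "rz": 0}
    - {"x": -90, "y": -0.2, "z": 0, "rx": 0, "ry": 0, "rz": 0}
    - {"x": -95, "y": -0.2, "z": 0, "rx": 0, "ry": 0, "rz": 0}
    - {"x": -100, "y": -0.2, "z": 0, "rx": 0, "ry": 0, "rz": 0}

```text
time: 13.6
tool_pos: [0.5626, -0.0591, 0.1562]
tool_rot: [3.142, -0.0, -1.134]
contact_force: [-1.2, 0.1, -0.3]
opening: 0.0176
grip_force: 40.0
```

Request:
arm_command:
  series:
    - {"x": -5, "y": 0, "z": 0, "rx": 0, "ry": 0, "rz": 0}
    - {"x": -10, "y": 0, "z": 0, "rx": 0, "ry": 0, "rz": 0}
    - {"x": -15, "y": 0, "z": 0, "rx": 0, "ry": 0, "rz": 0}
    - {"x": -20, "y": 0, "z": 0, "rx": 0, "ry": 0, "rz": 0}
    - {"x": -25, "y": 0, "z": 0, "rx": 0, "ry": 0, "rz": 0}
    - {"x": -30, "y": 0, "z": 0, "rx": 0, "ry": 0, "rz": 0}
    - {"x": -35, "y": 0, "z": 0, "rx": 0, "ry": 0, "rz": 0}
    - {"x": -40, "y": 0, "z": 0, "rx": 0, "ry": 0, "rz": 0}
    - {"x": -45, "y": -0.1, "z": 0, "rx": 0, "ry": 0, "rz": 0}
    - {"x": -50, "y": -0.1, "z": 0, "rx": 0, "ry": 0, "rz": 0}
    - {"x": -55, "y": -0.1, "z": 0, "rx": 0, "ry": 0, "rz": 0}
    - {"x": -60, "y": -0.1, "z": 0, "rx": 0, "ry": 0, "rz": 0}
    - {"x": -65, "y": -0.1, "z": 0, "rx": 0, "ry": 0, "rz": 0}
    - {"x": -70, "y": -0.1, "z": 0, "rx": 0, "ry": 0, "rz": 0}
    - {"x": -75, "y": -0.1, "z": 0, "rx": 0, "ry": 0, "rz": 0}
    - {"x": -80, "y": -0.2, "z": 0, "rx": 0, "ry": 0, "rz": 0}
    - {"x": -85, "y": -0.2, "z": 0, "rx": 0, "ry": 0, "rz": 0}
    - {"x": -90, "y": -0.2, "z": 0, "rx": 0, "ry": 0, "rz": 0}
    - {"x": -95, "y": -0.2, "z": 0, "rx": 0, "ry": 0, "rz": 0}
    - {"x": -100, "y": -0.2, "z": 0, "rx": 0, "ry": 0, "rz": 0}

```text
time: 15.6
tool_pos: [0.5205, 0.0316, 0.1562]
tool_rot: [-3.142, -0.0, -1.134]
contact_force: [0.5, -0.4, -2.2]
opening: 0.0177
grip_force: 40.0
```

Request:
arm_command:
  series:
    - {"x": -5, "y": 0, "z": 0, "rx": 0, "ry": 0, "rz": 0}
    - {"x": -10, "y": 0, "z": 0, "rx": 0, "ry": 0, "rz": 0}
    - {"x": -15, "y": 0, "z": 0, "rx": 0, "ry": 0, "rz": 0}
    - {"x": -20, "y": 0, "z": 0, "rx": 0, "ry": 0, "rz": 0}
    - {"x": -25, "y": 0, "z": 0, "rx": 0, "ry": 0, "rz": 0}
    - {"x": -29, "y": 0, "z": 0, "rx": 0, "ry": 0, "rz": 0}
    - {"x": -32, "y": 0, "z": 0, "rx": 0, "ry": 0, "rz": 0}
    - {"x": -32, "y": 0, "z": 0, "rx": 0, "ry": 0, "rz": 0}
    - {"x": -32, "y": 0, "z": 0, "rx": 0, "ry": 0, "rz": 0}

```text
time: 16.5
tool_pos: [0.5072, 0.0602, 0.1562]
tool_rot: [-3.141, -0.0, -1.134]
contact_force: [0.9, 0.4, -0.6]
opening: 0.0176
grip_force: 40.0
```

Run:
```python
from h import *
s=observe();print(s['time'],s['tool_pos'],s['contact_force'])
c=np.array([.5573,-.0470]);d=np.array([-.4229,.9062]);n=np.array([.9062,.4229])
q=s['tool_pos'][:2]-c;print(q@d,q@n)
up=[*s['tool_pos'][:2],.2605]
print(go([.4511,.3099,.2605],-.470,(up,s['tool_rot'][2])))
p=read_camera('scene');cv2.imwrite('pics/s2.png',cv2.resize(p['pixels'][120:270,230:430],None,fx=4,fy=4,interpolation=cv2.INTER_CUBIC))
```

```text
16.5 [0.50718621 0.06017628 0.15622005] [ 0.85239421  0.40368    -0.62945347]
0.11831626579213382 -8.826506629732583e-05
(array([-250. ,  -54.9,   -0. ]), array([  0.  ,   0.  , -38.02]))
```

View pics/s2.png

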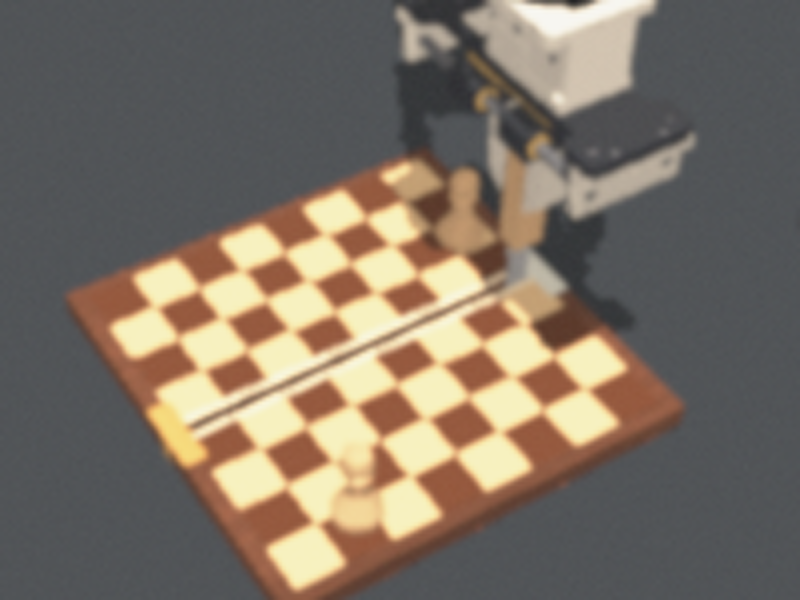

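The blade (515,270) is in the seam right at the white plate, and both pawns stand. Now I lift it and carry it back over the block.

Request:
arm_command:
  series:
    - {"x": 0, "y": 0, "z": -5, "rx": 0, "ry": 0, "rz": 0}
    - {"x": 0, "y": 0, "z": -12, "rx": 0, "ry": 0, "rz": 0}
    - {"x": 0, "y": 0, "z": -25, "rx": 0, "ry": 0, "rz": 0}
    - {"x": 0, "y": 0, "z": -45, "rx": 0, "ry": 0, "rz": 0}
    - {"x": 0, "y": 0, "z": -70, "rx": 0, "ry": 0, "rz": 0}
    - {"x": 0, "y": 0, "z": -90, "rx": 0, "ry": 0, "rz": 0}
    - {"x": 0, "y": 0, "z": -104, "rx": 0, "ry": 0, "rz": 0}
    - {"x": 0, "y": 0, "z": -104, "rx": 0, "ry": 0, "rz": 0}

```text
time: 17.35
tool_pos: [0.508, 0.0601, 0.2628]
tool_rot: [-3.137, -0.002, -1.134]
contact_force: [0.0, -0.2, -0.5]
opening: 0.0174
grip_force: 40.0
```

Request:
arm_command:
  series:
    - {"x": -25, "y": -5.5, "z": 0, "rx": 0, "ry": 0, "rz": -4}
    - {"x": -50, "y": -11, "z": 0, "rx": 0, "ry": 0, "rz": -8}
    - {"x": -75, "y": -16.5, "z": 0, "rx": 0, "ry": 0, "rz": -12}
    - {"x": -100, "y": -22, "z": 0, "rx": 0, "ry": 0, "rz": -16}
    - {"x": -125, "y": -27.5, "z": 0, "rx": 0, "ry": 0, "rz": -20}
    - {"x": -150, "y": -33, "z": 0, "rx": 0, "ry": 0, "rz": -24}
    - {"x": -175, "y": -38.5, "z": 0, "rx": 0, "ry": 0, "rz": -28}
    - {"x": -200, "y": -44, "z": 0, "rx": 0, "ry": 0, "rz": -32}
    - {"x": -225, "y": -49.5, "z": 0, "rx": 0, "ry": 0, "rz": -36}
    - {"x": -242, "y": -53, "z": 0, "rx": 0, "ry": 0, "rz": -38}
    - {"x": -250, "y": -55, "z": 0, "rx": 0, "ry": 0, "rz": -38}
    - {"x": -250, "y": -55, "z": 0, "rx": 0, "ry": 0, "rz": -38}
    - {"x": -250, "y": -55, "z": 0, "rx": 0, "ry": 0, "rz": -38}
    - {"x": -250, "y": -55, "z": 0, "rx": 0, "ry": 0, "rz": -38}

```text
time: 18.75
tool_pos: [0.4514, 0.3091, 0.26]
tool_rot: [3.141, -0.0, -0.472]
contact_force: [-0.3, 0.4, -1.0]
opening: 0.0179
grip_force: 40.0
```

Run:
```python
from h import *
s=observe();print(s['time'],s['tool_pos'],s['tool_rot'],s['contact_force'])
print(go([.4511,.3099,.1622],-.470))
```

```text
18.75 [0.45137978 0.3091186  0.26004811] [ 3.14108211e+00 -5.24978977e-05 -4.71987595e-01] [-0.34338458  0.35032182 -0.97591177]
(array([-0.6, -0.6, 97.8]), array([ 0.03, -0.  , -0.11]))
```

Request:
arm_command:
  series:
    - {"x": -0.4, "y": -0.3, "z": 10, "rx": 0, "ry": 0, "rz": 0}
    - {"x": -0.4, "y": -0.3, "z": 22, "rx": 0, "ry": 0, "rz": 0}
    - {"x": -0.4, "y": -0.3, "z": 34, "rx": 0, "ry": 0, "rz": 0}
    - {"x": -0.4, "y": -0.3, "z": 42, "rx": 0, "ry": 0, "rz": 0}
    - {"x": -0.4, "y": -0.3, "z": 45, "rx": 0, "ry": 0, "rz": 0}
    - {"x": -0.4, "y": -0.3, "z": 48, "rx": 0, "ry": 0, "rz": 0}
    - {"x": -0.4, "y": -0.3, "z": 50, "rx": 0, "ry": 0, "rz": 0}
    - {"x": -0.4, "y": -0.3, "z": 52, "rx": 0, "ry": 0, "rz": 0}
    - {"x": -0.4, "y": -0.3, "z": 54, "rx": 0, "ry": 0, "rz": 0}
    - {"x": -0.4, "y": -0.3, "z": 54, "rx": 0, "ry": 0, "rz": 0}

```text
time: 19.75
tool_pos: [0.4508, 0.3104, 0.2061]
tool_rot: [3.141, -0.0, -0.47]
contact_force: [0.1, -0.4, -0.4]
opening: 0.0177
grip_force: 40.0
```

Request:
arm_command:
  series:
    - {"x": 0, "y": 0.3, "z": 4, "rx": 0, "ry": 0, "rz": 0}
    - {"x": 0, "y": 0.3, "z": 8, "rx": 0, "ry": 0, "rz": 0}
    - {"x": 0, "y": 0.3, "z": 12, "rx": 0, "ry": 0, "rz": 0}
    - {"x": 0, "y": 0.3, "z": 16, "rx": 0, "ry": 0, "rz": 0}
    - {"x": 0, "y": 0.3, "z": 20, "rx": 0, "ry": 0, "rz": 0}
    - {"x": 0, "y": 0.3, "z": 24, "rx": 0, "ry": 0, "rz": 0}
    - {"x": 0, "y": 0.3, "z": 28, "rx": 0, "ry": 0, "rz": 0}
    - {"x": 0, "y": 0.3, "z": 32, "rx": 0, "ry": 0, "rz": 0}
    - {"x": 0, "y": 0.3, "z": 36, "rx": 0, "ry": 0, "rz": 0}
    - {"x": 0, "y": 0.3, "z": 39, "rx": 0, "ry": 0, "rz": 0}
    - {"x": 0, "y": 0.3, "z": 41, "rx": 0, "ry": 0, "rz": 0}
    - {"x": 0, "y": 0.3, "z": 42, "rx": 0, "ry": 0, "rz": 0}
    - {"x": 0, "y": 0.3, "z": 42.5, "rx": 0, "ry": 0, "rz": 0}
    - {"x": 0, "y": 0.3, "z": 42.5, "rx": 0, "ry": 0, "rz": 0}

```text
time: 21.15
tool_pos: [0.4508, 0.3102, 0.1637]
tool_rot: [-3.142, -0.0, -0.471]
contact_force: [0.2, 0.1, -1.2]
opening: 0.0177
grip_force: 40.0
```

Next I lower the last 1.5 mm gently until the foot meets the top.

Request:
arm_command:
  series:
    - {"x": 0, "y": 0, "z": 0.5, "rx": 0, "ry": 0, "rz": 0}
    - {"x": 0, "y": 0, "z": 1, "rx": 0, "ry": 0, "rz": 0}
    - {"x": 0, "y": 0, "z": 1.3, "rx": 0, "ry": 0, "rz": 0}
    - {"x": 0, "y": 0, "z": 1.3, "rx": 0, "ry": 0, "rz": 0}
    - {"x": 0, "y": 0, "z": 1.3, "rx": 0, "ry": 0, "rz": 0}

```text
time: 21.65
tool_pos: [0.4508, 0.3101, 0.1624]
tool_rot: [3.142, -0.0, -0.471]
contact_force: [0.1, 0.4, -1.5]
opening: 0.0174
grip_force: 40.0
```

Request:
arm_command:
  series:
    - {"x": 0, "y": 0, "z": 0.2, "rx": 0, "ry": 0, "rz": 0}
    - {"x": 0, "y": 0, "z": 0.2, "rx": 0, "ry": 0, "rz": 0}
    - {"x": 0, "y": 0, "z": 0.2, "rx": 0, "ry": 0, "rz": 0}

```text
time: 21.95
tool_pos: [0.4507, 0.3102, 0.1622]
tool_rot: [3.141, -0.0, -0.47]
contact_force: [0.0, 0.3, -1.4]
opening: 0.0181
grip_force: 40.0
```

Request:
arm_command:
  series:
    - {"x": 0, "y": 0, "z": 0, "rx": 0, "ry": 0, "rz": 0}
    - {"x": 0, "y": 0, "z": 0, "rx": 0, "ry": 0, "rz": 0}
    - {"x": 0, "y": 0, "z": 0, "rx": 0, "ry": 0, "rz": 0}
    - {"x": 0, "y": 0, "z": 0, "rx": 0, "ry": 0, "rz": 0}
    - {"x": 0, "y": 0, "z": 0, "rx": 0, "ry": 0, "rz": 0}
    - {"x": 0, "y": 0, "z": 0, "rx": 0, "ry": 0, "rz": 0}
    - {"x": 0, "y": 0, "z": 0, "rx": 0, "ry": 0, "rz": 0}
    - {"x": 0, "y": 0, "z": 0, "rx": 0, "ry": 0, "rz": 0}
    - {"x": 0, "y": 0, "z": 0, "rx": 0, "ry": 0, "rz": 0}
    - {"x": 0, "y": 0, "z": 0, "rx": 0, "ry": 0, "rz": 0}
  hand: 80

```text
time: 22.95
tool_pos: [0.4508, 0.3102, 0.1622]
tool_rot: [3.142, -0.0, -0.471]
contact_force: [-0.0, 0.1, 0.5]
opening: 0.0798
grip_force: 0.0
```

Request:
arm_command:
  series:
    - {"x": 0, "y": 0, "z": -15, "rx": 0, "ry": 0, "rz": 0}
    - {"x": 0, "y": 0, "z": -35, "rx": 0, "ry": 0, "rz": 0}
    - {"x": 0, "y": 0, "z": -65, "rx": 0, "ry": 0, "rz": 0}
    - {"x": 0, "y": 0, "z": -100, "rx": 0, "ry": 0, "rz": 0}
    - {"x": 0, "y": 0, "z": -130, "rx": 0, "ry": 0, "rz": 0}
    - {"x": -50, "y": 0, "z": -140, "rx": 0, "ry": 0, "rz": 0}
    - {"x": -80, "y": 0, "z": -140, "rx": 0, "ry": 0, "rz": 0}
    - {"x": -90, "y": 0, "z": -140, "rx": 0, "ry": 0, "rz": 0}
    - {"x": -90, "y": 0, "z": -140, "rx": 0, "ry": 0, "rz": 0}

```text
time: 23.85
tool_pos: [0.3697, 0.3514, 0.3023]
tool_rot: [-3.142, -0.0, -0.468]
contact_force: [0.6, -0.9, 0.6]
opening: 0.0799
grip_force: 0.0
```

Run:
```python
from h import *
p=read_camera('scene');q=read_camera('wrist');s=observe();print(s['time'],s['tool_pos'],s['opening'])
for k,a in (('scene',p),('wrist',q)):
    print(k,[(np.round(r['point'],4).tolist(),round(r['confidence'],2)) for r in mark_of(a,'stylus')][:2])
m=trace(q,'stylus')[0]['pixels'];v,u=np.where(m);y,x=int(v.mean()),int(u.mean());print(x,y)
f=lambda z:cv2.resize(z,(400,400),interpolation=cv2.INTER_CUBIC)
cv2.imwrite('pics/end.png',np.hstack([f(p['pixels'][110:200,400:490]),f(q['pixels'][max(y-60,0):max(y-60,0)+120,x-60:x+60])]))
```

```text
23.95 [0.3712144  0.35075517 0.30198538] 0.07983397109603317
scene [([0.4531, 0.3073, 0.0618], 0.81)]
wrist [([0.4546, 0.3066, 0.0617], 0.76)]
320 90
```

View pics/end.png

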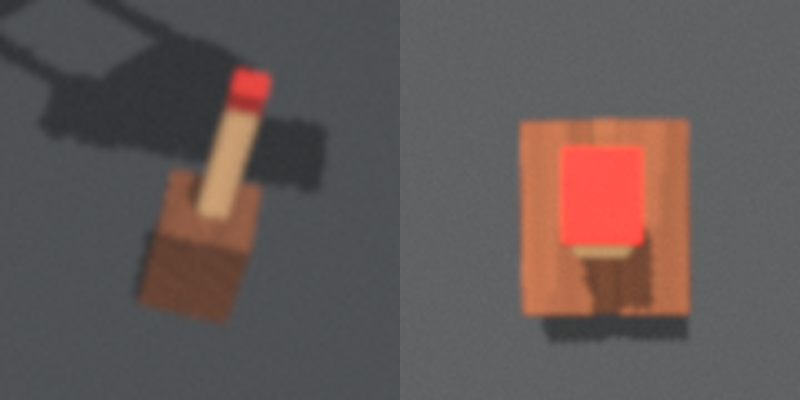

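The stylus stands upright and centred in the slot, with the red end at (602,195) and the foot on the block's top. The gripper is clear of everything.

```bash
python3 -c "
from cell import *
print(hand_in())"
```

```text
the job is handed in; nothing more can be done
None
```

The job is handed in at about 24 s: the seam was swept in one 5 cm/s pass (blade to about 2 mm from each plate, tip about 4 mm off the slate), and the stylus is back upright in its slot, released; the pawns, cup and saucer were never touched.

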